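# Close the pressure cooker

### The arm

A 7-joint arm with a two-finger parallel gripper is mounted at the origin on a cart in front of the work surface, level with it; the furniture and walls round the work are solid. World frame = base frame: x ahead of the robot, y to its left, z up, the work surface at z = 0. Lengths are in m, angles in rad, forces in N, time in s.
With the tool pointing down it reaches from about 0.425 to 0.875 m from the base axis. Payload 4.7 kg.
Tool frame: the origin (TCP) lies midway between the tips of the shut fingers; the grasp point (between the pads) lies ctrl.grasp_offset behind it (ctrl.grasp_offset is the distance from the TCP to the grasp point, in m); z points along the fingers, y is the line along which they close (so a half turn about z gives the same grasp; the last joint's range is limited). The gripper opens to 87 mm and grips with 3 to 60 N. Pads are 19 mm wide; open, the fingers measure 117 mm over their backs; the gripper's body (75 mm by 190 mm) begins 51 mm behind the grasp point.
Start: joints at [1.166, 0.321, -0.07, 1.45, 0.023, 1.371, -0.057], TCP at [0.264, -0.594, 0.223] pointing down, gripper open.
Joint ranges: [-2.86, 2.86], [-0.3, 2.09], [-1.38, 1.24], [0.06, 2.45], [-1.56, 4.7], [0.09, 2.05], [-2.69, 2.69]. Speed limits (rad/s): [2.57, 2.57, 3.14, 3.14, 3.14, 3.14, 3.14].

### API

Orientations are given as a rotation vector (axis times angle).
In Python, from bench import ctrl gives the robot as it stands. The module is installed in compiled form; this text tells all that it offers.
- The arm moves only by the tool jog_arm, never from a script. Its argument "moves" is one flat list of numbers, 7 for each row, row after row: the shift along the tool's x, y, z in units of 30 cm (1.0 is 30 cm), then the turn, a rotation vector about the tool's x, y, z in units of 60 degrees (1.0 is 60 degrees), then the gripper's target within -1 to 1 (fully open at 1, half-way at 0, shut at -1). In form: [x, y, z, wx, wy, wz, fingers, x, y, z, wx, wy, wz, fingers, ...]. A call has exactly 8 rows; each row is the pose to reach, as a shift and turn from the pose commanded when the call began, along the tool's axes at that moment; what a row does not reach only later rows make up. A row lasts 1/8 s, in which the tool goes at most 62.5 mm and 10.7 degrees, less where a joint would pass 70% of its speed; a pose out of reach is approached as far as the arm can. A call with a number of a shift or a turn outside -1 to 1 is refused whole. A call with a gripper value outside its range is refused whole. The fingers move at their own pace and stop on an object; "newtons" is the grip in N (left out, the last holds). Time passes only in rows, so rows that repeat a pose let the fingers close, or fill a call up. It gives the time, the measured TCP pose, the force, the opening and the grip force at its end, in the units of the state.
- ctrl.get_state(): the state, without advancing time (a new reading comes with each control period).
- ctrl.get_image(name): name is "scene" or "top" or "wrist"; returns a dict with "pixels" (384x512x3 uint8, red, green, blue), "fx", "fy", "cx", "cy" (pixels), "dist" ([k1, k2, p1, p2, k3] as OpenCV has them; the pictures are not rectified), "xyz" and "rotation" of the camera in the world; the wrist camera has in their place "tool_from_camera" (4x4, takes a point from camera to tool coordinates, whose origin is the TCP and whose axes are the flange's). Camera axes: x right, y up, looking along -z (the intrinsics and any distortion apply to the point x, -y, -z); pixel columns grow to the right and rows downward; lengths in m; the calibration is good to about 2 mm. A picture is of the moment at which its call begins: read the wrist's pose just before it. There is no depth.
- ctrl.close_job(): hands the job in; it is judged then, once.
The state is a dict: "time": time; "joint_positions": joint angles; "qd": joint speeds; "joint_torque": joint torques, N m; "position": TCP position; "tool_rot": TCP orientation; "ft_force": force on the tool from outside, world axes, zero at the start; "torque": the same for the moment, N m; "grip_width": opening from 0.0 (shut) to 1.0 (fully open); "grip_force": force on a finger pad.
Only numpy, scipy, OpenCV 4.12 (cv2) and the standard library are available. Lean on these libraries where they do the work, as an engineer would, in place of code of your own. Each camera call takes 0.05 s, during which the arm holds its last target. There are 200 camera calls.

### The job

Close the pressure cooker so that it is ready to cook: swing the steel bar on the lid clockwise (seen from above) until both of its ends are fully home under the two lugs. Only then tighten the black thumbscrew in the middle clockwise until its clutch first slips, that is, the wings move on while the collar with the pointer under them stays still, and stop there rather than driving the clutch on. Leave the things round the cooker where they are.

Things in the scene. Friction and masses are not known exactly. Their poses are not given: they have to be found in the camera images.
- cooker: Steel pressure cooker, heavy, stays put. Pot 210 wide, lid slightly domed, its top 130 high at 75 from the axis. Origin under its centre; z up. Two steel lugs stand at +x and -x (claws over the bar, from 94 to 122 from the axis, 34 wide, underside 158, top 164 high). Black side handles at +y and -y out to 154. A black valve, 24 wide, 149 high, stands 68 from the axis, 135 degrees from +x.
- closing_bar (a joint): Angle (rad) of the steel bar on the lid about the cooker's vertical axis: 0 = home under both lugs, against their stops; positive = turned counter-clockwise seen from above, up to 1.35. Starts at 0.65 to 1.1. Push it clockwise near an end: a few newtons at 75 mm; it stays where it is left. Bar 222 long, 24 wide, solid from z 142 to 154.
- bar_end0 (a point): Point on the bar's top face (z 154 mm), 75 mm from the axis, on its middle line; at +x of the cooker when home. The claws of the lugs begin 94 mm from the axis, so there is room to push here on the bar's side; the bar's half width is 12 mm. Its x axis points outward along the bar, z up.
- bar_end1 (a point): The same point at the other end of the bar: 75 mm from the axis, at -x of the cooker when the bar is home. Its x axis points along the bar towards the axis.
- spindle (a joint): Angle (rad) of the thumbscrew's steel spindle and its collar (34 wide, z 160 to 166, with a small pointer) in the bar; grows clockwise from above. Starts at -0.3 to 0.5; at 1.8 its foot is hard on the lid and it stops. The thread is fine, so its height hardly changes. Turning it before that takes only 1 to 2 N on a wing. It swings with the bar.
- clutch (a joint): Slip (rad) of the black thumbscrew on the spindle: 0 at the start, grows clockwise. It stays near 0 while knob and spindle turn together; when the spindle is stopped the clutch holds to about 0.3 N m (some 6 to 9 N on a wing), then slips smoothly at that torque and this value grows. First slip means 0.06 to 0.6; slip stays where it is left.
- thumbscrew (a point): Centre of the black two-winged thumbscrew, on the cooker's axis, z 179 mm: hub 39 wide, wings 100 over their ends, 13 thick, from z 167.5 to 190.5; the hub's top is at 192. x axis along the wings, z up. It may be pinched across the wings or a wing may be pushed sideways.
- wing0 (a point): Middle of one wing, 36 mm from the axis, half way up the wing (z 179 mm). The wing is 13 mm thick, its flat sides run from 20 to 50 mm from the axis; below it the bar's hub reaches up to z 158.
- wing1 (a point): Middle of the opposite wing, 36 mm from the axis, z 179 mm.
- tin_small: Bystander: upright food tin, 57 wide, 72 high; origin under its centre.
- spice_a: Bystander: upright spice jar, 45 wide, 100 high; origin under its centre.
- wooden_spoon: Bystander: wooden spoon lying flat, 310 x 47 x 14; origin under its centre, x along it.
- peeler: Bystander: peeler lying flat, 170 x 25 x 18; origin under its centre, x along it.
- notepad: Bystander: spiral notepad lying flat, 148 x 109 x 14; origin under its centre.

How it is judged:
By the outcome, as a careful person would: the job done as asked, in the order asked, and still so for the second after the job is handed in, with the robot touching nothing.
It also fails if it takes over 56 s, if anything falls off the work surface, if the arm or the gripper's body presses on something with over 40 N, if the wrist force passes 120 N, or if a joint passes its speed limit or range.

## Working session

There is one attempt and no reset: what is moved stays moved. The work goes in short steps, Python scripts to look and compute and a tool call to move; the robot and the scene stay as the last step left them, time stands still between calls to the robot, and variables do not carry over. Pictures are saved under pics/ and viewed, at most 10 in all, crops included, and the job is handed in when it is done.

Besides the shell and the picture viewer there is one more tool, called after "Request:" as name(argument=value, ...), one argument or row to a line, values as JSON. jog_arm: Moves the arm, as the interface text tells. Its arguments: {"type":"object","properties":{"moves":{"type":"array"},"newtons":{"type":"number"}},"required":["moves"]}

```bash
mkdir -p pics; cat > h.py <<'E'
import numpy as np, cv2
from scipy.spatial.transform import Rotation as R
from bench import ctrl
def grab(n,f):
    s=ctrl.get_state(); im=ctrl.get_image(n); cv2.imwrite('pics/'+f,im['pixels'][:,:,::-1])
    if n=='wrist':
        T=np.eye(4);T[:3,:3]=R.from_rotvec(s['tool_rot']).as_matrix();T[:3,3]=s['position']
        T=T@np.array(im['tool_from_camera']);im['C']=T[:3,3];im['Rm']=T[:3,:3]
    else:
        im['C']=np.array(im['xyz']);r=np.array(im['rotation'])
        im['Rm']=r if r.shape==(3,3) else R.from_rotvec(r).as_matrix()
    im['K']=np.array([[im['fx'],0,im['cx']],[0,im['fy'],im['cy']],[0,0,1.]]);im['D']=np.array(im['dist'],float)
    return im
def onplane(im,uv,z):
    p=cv2.undistortPoints(np.array(uv,float).reshape(-1,1,2),im['K'],im['D']).reshape(-1,2)
    d=np.c_[p[:,0],-p[:,1],-np.ones(len(p))]@im['Rm'].T
    return im['C']+d*((z-im['C'][2])/d[:,2])[:,None]
def proj(im,P):
    q=(np.array(P,float).reshape(-1,3)-im['C'])@im['Rm'];q=q*[1,-1,-1]
    return cv2.projectPoints(q,np.zeros(3),np.zeros(3),im['K'],im['D'])[0].reshape(-1,2)
E
python3 - <<'E'
from h import *
import pickle
a=grab('top','top0.png');b=grab('scene','scene0.png')
pickle.dump((a,b),open('v0.pkl','wb'))
for i in(a,b):print(i['C'],i['Rm'].round(3).tolist(),i['fx'],i['D'])
print(ctrl.get_state(),ctrl.grasp_offset)
E
```

```text
[ 0.33050003 -0.02937258  1.400276  ] [[0.024, 0.991, -0.133], [-0.999, 0.027, 0.018], [0.022, 0.133, 0.991]] 371.65995864179246 [0.01099912 0.         0.         0.         0.        ]
[0.29046315 0.57332871 1.13866772] [[-0.936, 0.303, -0.177], [-0.351, -0.785, 0.511], [0.016, 0.54, 0.841]] 370.1957152631895 [-0.07356578  0.          0.          0.          0.        ]
{'time': 0.1, 'joint_positions': array([ 1.16609588,  0.32175811, -0.0700956 ,  1.4515617 ,  0.02257015,
        1.37078156, -0.05689361]), 'qd': array([ 0.00014916, -0.00229039, -0.0005392 , -0.00423295,  0.00089437,
        0.00125929,  0.00146886]), 'joint_torque': array([-9.13360218e-04, -4.92569518e+01, -4.06090133e-01, -3.13396811e+01,
       -6.40881155e-02,  3.94369033e-02,  9.84143821e-05]), 'position': array([ 0.26410288, -0.59338585,  0.22156058]), 'tool_rot': array([-3.07131981e+00, -6.52765350e-01,  6.53802096e-04]), 'ft_force': array([ 0.24203529, -0.03491952,  0.97270493]), 'torque': array([-0.01840563,  0.02723727,  0.01382957]), 'grip_force': 0.0, 'grip_width': 0.9997854137974526} 0.0187
```

View pics/top0.png

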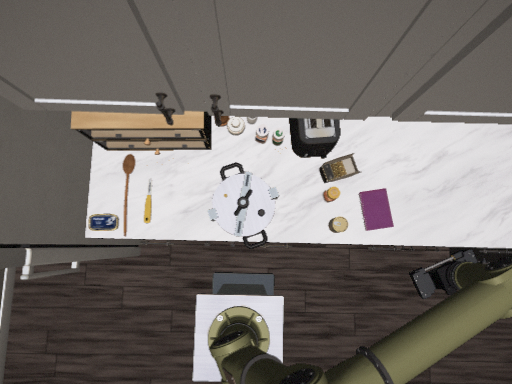

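View pics/scene0.png

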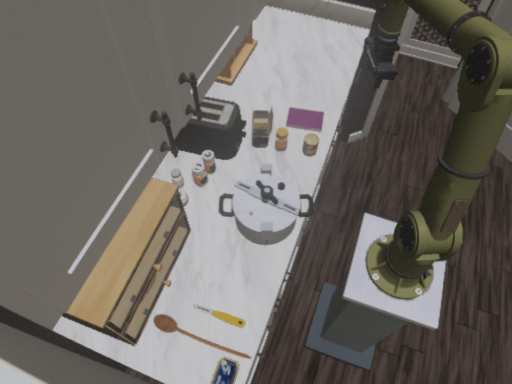

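The top view shows the cooker at about (243,202), the lugs near (213,214) and (273,193), the valve at (262,212), and the bar running roughly vertically through the black thumbscrew. I'll zoom in on both views.

```bash
python3 - <<'E'
from h import *
import pickle
a,b=pickle.load(open('v0.pkl','rb'))
for n,i,(x,y) in(('ct',a,(195,155)),('cs',b,(215,155))):
    c=i['pixels'][y:y+95,x:x+100,::-1]
    c=cv2.resize(c,None,fx=6,fy=6,interpolation=cv2.INTER_CUBIC);cv2.imwrite('pics/%s.png'%n,c)
print(onplane(a,[(243,202)],.192),onplane(a,[(213,214),(273,193)],.164),onplane(a,[(262,212)],.149))
print(onplane(b,[(267,193)],.192))
E
```

```text
[[ 0.47017436 -0.00562067  0.192     ]] [[ 0.4306236   0.09342221  0.164     ]
 [ 0.50653438 -0.10497622  0.164     ]] [[ 0.44285474 -0.06989108  0.149     ]]
[[0.46463036 0.00563462 0.192     ]]
```

View pics/ct.png

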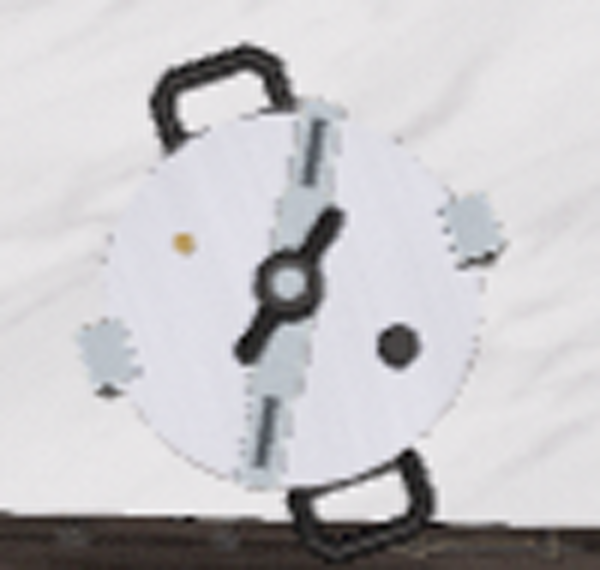

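View pics/cs.png

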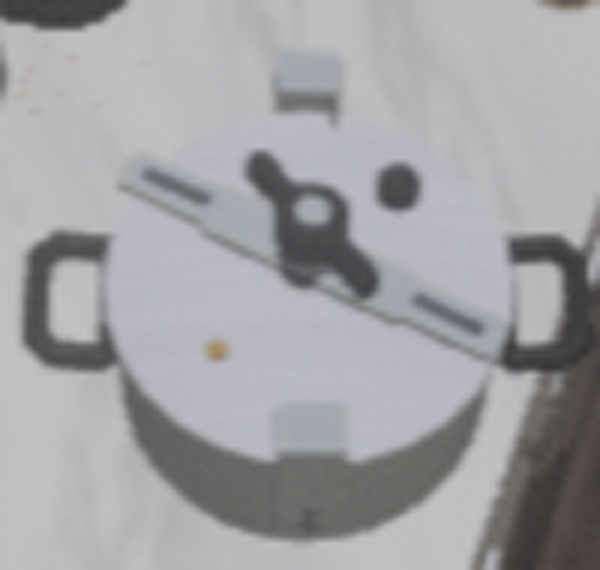

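Both crops agree: the wings run from (335,213) to (245,352) in the top crop, the bar ends are at about (320,110) and (262,480), and the lugs are at (475,228) and (107,355).

```bash
python3 - <<'E'
from h import *
import pickle
a,b=pickle.load(open('v0.pkl','rb'))
f=lambda im,o,l,z:onplane(im,(np.array(l,float)+.5)/6-.5+o,z)
def rep(im,o,hub,lug,bar,wing,val,lid):
    h=f(im,o,[hub],.192)[0];L=f(im,o,lug,.164);B=f(im,o,bar,.154);W=f(im,o,wing,.1905);v=f(im,o,[val],.149)[0]
    an=lambda P:(np.degrees(np.arctan2(*(P[1]-P[0])[1::-1])),np.linalg.norm(P[1]-P[0]))
    c=L.mean(0);print('hub',h,'lugc',c,'barc',B.mean(0),'wc',W.mean(0));print('lug',an(L),'bar',an(B),'wing',an(W),'valve',np.hypot(*(v-h)[:2]),np.degrees(np.arctan2(*(v-h)[1::-1])))
rep(a,(195,155),(288,283),[(475,228),(107,355)],[(321,105),(260,485)],[(338,210),(242,358)],(398,345),0)
rep(b,(215,155),(315,210),[(308,72),(310,425)],[(128,172),(500,348)],[(255,155),(372,290)],(398,185),0)
E
```

```text
hub [ 0.47096094 -0.00423533  0.192     ] lugc [ 0.46971213 -0.00604261  0.164     ] barc [ 0.46989887 -0.00521447  0.154     ] wc [ 0.47081941 -0.00543468  0.1905    ]
lug (np.float64(110.68888668486709), np.float64(0.2168484260830129)) bar (np.float64(172.60162426035004), np.float64(0.2173974718393835)) wing (np.float64(148.8426696334663), np.float64(0.09658781196642498)) valve 0.0682315043437418 -114.67380606572978
hub [ 0.46857312 -0.00595828  0.192     ] lugc [ 0.47054403 -0.00488256  0.164     ] barc [ 4.68187598e-01 -4.30833888e-04  1.54000000e-01] wc [ 4.67781206e-01 -7.47281867e-05  1.90500000e-01]
lug (np.float64(110.32210890842609), np.float64(0.21408137126039853)) bar (np.float64(171.88943327963668), np.float64(0.21909759036273935)) wing (np.float64(146.63440208155566), np.float64(0.09904966544316152)) valve 0.06356668510795449 -115.95606499597365
```

```bash
cat > p.py <<'E'
from h import *
import pickle,os
CEN=np.array([.470,-.005])
def pose(ang,r,off,z,yaw=None):
    "radial dir ang (deg), r along, off CCW-normal (m); tool y at yaw (default ang)"
    a=np.radians(ang);y=np.radians(ang if yaw is None else yaw)
    p=np.r_[CEN+r*np.array([np.cos(a),np.sin(a)])+off*np.array([-np.sin(a),np.cos(a)]),z]
    return p,np.array([[-np.sin(y),np.cos(y),0],[np.cos(y),np.sin(y),0],[0,0,-1]]).T
def plan(poses,grip=-1):
    "8 poses; prints rounded rows, stores the commanded pose they lead to"
    if os.path.exists('cmd.pkl'):P0,R0=pickle.load(open('cmd.pkl','rb'))
    else:
        s=ctrl.get_state();P0=np.array([.264,-.594,.223]);R0=R.from_rotvec(s['tool_rot']).as_matrix()
    out=[];prev=(P0,R0)
    for p,Rm in poses:
        t=np.round(R0.T@(p-P0)/.3,3);w=np.round(R.from_matrix(R0.T@Rm).as_rotvec()/np.radians(60),3)
        d=np.linalg.norm(p-prev[0])*1e3;g=np.degrees(R.from_matrix(prev[1].T@Rm).magnitude())
        if d>62 or g>10.6 or abs(np.r_[t,w]).max()>1:print('LIMIT',d,g)
        prev=(p,Rm);out+=[*t,*w,grip]
    print([float(v)+0 for v in out])
    pickle.dump((P0+R0@(t*.3),R0@R.from_rotvec(w*np.radians(60)).as_matrix()),open('cmd.pkl','wb'))
def lerp(A,B,n=8):
    "straight line with turn from A to B, n rows"
    rv=R.from_matrix(A[1].T@B[1]).as_rotvec()
    return [(A[0]+(B[0]-A[0])*k/n,A[1]@R.from_rotvec(rv*k/n).as_matrix()) for k in range(1,n+1)]
def cur():
    if os.path.exists('cmd.pkl'):return pickle.load(open('cmd.pkl','rb'))
    return np.array([.264,-.594,.223]),R.from_rotvec(ctrl.get_state()['tool_rot']).as_matrix()
E
python3 - <<'E'
from p import *
c=cur();m=(np.array([.42,-.26,.26]),pose(-8,0,0,0,-37)[1])
plan(lerp(c,m))
t=pose(-8,.072,.042,.25);plan(lerp(cur(),t))
E
```

```text
[0.116, -0.101, -0.015, 0.0, 0.0, -0.06, -1.0, 0.232, -0.201, -0.031, 0.0, 0.0, -0.121, -1.0, 0.348, -0.302, -0.046, -0.001, 0.0, -0.181, -1.0, 0.464, -0.403, -0.061, -0.001, 0.0, -0.242, -1.0, 0.58, -0.504, -0.076, -0.001, 0.0, -0.302, -1.0, 0.696, -0.604, -0.092, -0.001, 0.0, -0.363, -1.0, 0.812, -0.705, -0.107, -0.001, 0.0, -0.423, -1.0, 0.928, -0.806, -0.122, -0.002, 0.0, -0.483, -1.0]
LIMIT 39.199790236494444 3.6277882920179074
[0.127, -0.03, 0.004, 0.0, 0.0, -0.06, -1.0, 0.254, -0.059, 0.008, 0.0, 0.0, -0.121, -1.0, 0.382, -0.089, 0.013, 0.0, 0.0, -0.181, -1.0, 0.509, -0.118, 0.017, 0.0, 0.0, -0.242, -1.0, 0.636, -0.148, 0.021, 0.0, 0.0, -0.302, -1.0, 0.763, -0.178, 0.025, 0.0, 0.0, -0.363, -1.0, 0.89, -0.207, 0.029, 0.0, 0.0, -0.423, -1.0, 1.018, -0.237, 0.033, 0.001, 0.0, -0.484, -1.0]
```

Request:
jog_arm(
  moves=[0.116,-0.101,-0.015,0,0,-0.06,-1,0.232,-0.201,-0.031,0,0,-0.121,-1,0.348,-0.302,-0.046,0,0,-0.181,-1,0.464,-0.403,-0.061,0,0,-0.242,-1,0.58,-0.504,-0.076,0,0,-0.302,-1,0.696,-0.604,-0.092,0,0,-0.363,-1,0.812,-0.705,-0.107,0,0,-0.423,-1,0.928,-0.806,-0.122,-0.002,0,-0.483,-1],
  newtons=40,
)

```text
time: 1.1
position: [0.4206, -0.2582, 0.259]
tool_rot: [2.809, 1.403, 0.0]
ft_force: [1.1, -0.2, 0.6]
grip_width: 0.174
grip_force: 0.0
```

Request:
jog_arm(
  moves=[0.127,-0.03,0.004,0,0,-0.06,-1,0.254,-0.059,0.008,0,0,-0.121,-1,0.382,-0.089,0.013,0,0,-0.181,-1,0.509,-0.118,0.017,0,0,-0.242,-1,0.636,-0.148,0.021,0,0,-0.302,-1,0.763,-0.178,0.025,0,0,-0.363,-1,0.89,-0.207,0.029,0,0,-0.423,-1,1.0,-0.237,0.033,0,0,-0.484,-1],
)

```text
time: 2.1
position: [0.5444, 0.024, 0.2485]
tool_rot: [2.367, 2.063, -0.001]
ft_force: [0.8, -0.3, -0.9]
grip_width: 0.008
grip_force: 0.0
```

```bash
python3 - <<'E'
from p import *
P,Rm=cur();a=np.radians(53);P=P-.018*.3*np.array([np.cos(a),np.sin(a),0]);print(P);pickle.dump((P,Rm),open('cmd.pkl','wb'))
w=grab('wrist','w1.png');pickle.dump(w,open('w1.pkl','wb'));print(w['C'],w['fx'],proj(w,[[*CEN,.192],[*CEN,.154]]))
plan(lerp(cur(),pose(-8,.072,.042,.146)))
E
```

```text
[0.54390153 0.02239714 0.25014614]
[0.55424994 0.1008458  0.41044389] 321.3403021687755 [[167.01337135 261.25874099]
 [178.69966679 240.44997095]]
[0.002, 0.001, 0.043, 0.0, 0.0, 0.0, -1.0, 0.004, 0.002, 0.087, 0.0, 0.0, 0.0, -1.0, 0.006, 0.003, 0.13, 0.0, 0.0, 0.0, -1.0, 0.008, 0.004, 0.174, 0.0, 0.0, 0.0, -1.0, 0.009, 0.006, 0.217, 0.0, 0.0, 0.0, -1.0, 0.011, 0.007, 0.26, 0.0, 0.0, 0.0, -1.0, 0.013, 0.008, 0.304, 0.0, 0.0, 0.0, -1.0, 0.015, 0.009, 0.347, 0.0, 0.0, 0.0, -1.0]
```

View pics/w1.png

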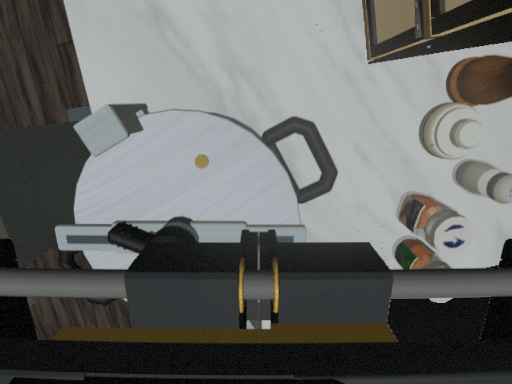

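The wrist view shows the bar lying horizontally, with its far edge at row 222 and its end at column 305. The thumbscrew hub's back is at about (180,218) and its wing points left. The fingers hide the rest. I'll check the bar's edge position before descending.

```bash
python3 - <<'E'
from p import *
w=pickle.load(open('w1.pkl','rb'))
q=onplane(w,[(75,225),(110,224),(230,222),(302,226)],.154)[:,:2]-CEN
a=np.radians(-8);print(np.c_[q@[np.cos(a),np.sin(a)],q@[-np.sin(a),np.cos(a)]].round(4))
E
```

```text
[[-0.0901  0.014 ]
 [-0.0588  0.0151]
 [ 0.0452  0.0173]
 [ 0.1068  0.0137]]
```

Request:
jog_arm(
  moves=[0.002,0.001,0.043,0,0,0,-1,0.004,0.002,0.087,0,0,0,-1,0.006,0.003,0.13,0,0,0,-1,0.008,0.004,0.174,0,0,0,-1,0.009,0.006,0.217,0,0,0,-1,0.011,0.007,0.26,0,0,0,-1,0.013,0.008,0.304,0,0,0,-1,0.015,0.009,0.347,0,0,0,-1],
)

```text
time: 3.15
position: [0.5476, 0.0266, 0.1439]
tool_rot: [2.369, 2.06, -0.0]
ft_force: [0.1, 0.5, -0.3]
grip_width: 0.007
grip_force: 0.0
```

```bash
python3 - <<'E'
from p import *
plan([pose(-8,.072,.036,.146),pose(-8,.072,.030,.146)]+[pose(-8-4*k,.072,.025,.146) for k in range(1,7)])
plan([pose(-32-3.5*k,.072,.025,.146) for k in range(1,9)])
E
```

```text
[-0.02, 0.0, 0.0, 0.0, 0.0, 0.0, -1.0, -0.04, 0.0, 0.0, 0.0, 0.0, 0.0, -1.0, -0.073, 0.005, 0.0, 0.0, 0.0, 0.067, -1.0, -0.091, 0.009, 0.0, 0.0, 0.0, 0.134, -1.0, -0.108, 0.012, 0.0, 0.0, 0.0, 0.2, -1.0, -0.126, 0.014, 0.0, 0.0, 0.0, 0.267, -1.0, -0.144, 0.014, 0.0, 0.0, 0.0, 0.334, -1.0, -0.161, 0.013, 0.0, 0.0, 0.0, 0.4, -1.0]
[-0.015, 0.005, 0.0, -0.001, 0.0, 0.059, -1.0, -0.03, 0.009, 0.0, -0.001, 0.0, 0.117, -1.0, -0.045, 0.011, 0.0, -0.001, 0.0, 0.175, -1.0, -0.061, 0.013, 0.0, -0.001, 0.0, 0.234, -1.0, -0.076, 0.014, 0.0, -0.001, 0.0, 0.292, -1.0, -0.092, 0.014, 0.0, -0.001, 0.0, 0.35, -1.0, -0.107, 0.013, 0.0, -0.001, 0.0, 0.409, -1.0, -0.123, 0.011, 0.0, -0.001, 0.0, 0.467, -1.0]
```

Request:
jog_arm(
  moves=[-0.02,0,0,0,0,0,-1,-0.04,0,0,0,0,0,-1,-0.073,0.005,0,0,0,0.067,-1,-0.091,0.009,0,0,0,0.134,-1,-0.108,0.012,0,0,0,0.2,-1,-0.126,0.014,0,0,0,0.267,-1,-0.144,0.014,0,0,0,0.334,-1,-0.161,0.013,0,0,0,0.4,-1],
)

```text
time: 4.15
position: [0.5454, -0.0214, 0.1456]
tool_rot: [2.747, 1.52, 0.004]
ft_force: [1.4, 2.2, -1.8]
grip_width: 0.005
grip_force: 1.1
```

Request:
jog_arm(
  moves=[-0.015,0.005,0,0,0,0.059,-1,-0.03,0.009,0,0,0,0.117,-1,-0.045,0.011,0,0,0,0.175,-1,-0.061,0.013,0,0,0,0.234,-1,-0.076,0.014,0,0,0,0.292,-1,-0.092,0.014,0,0,0,0.35,-1,-0.107,0.013,0,0,0,0.409,-1,-0.123,0.011,0,-0.001,0,0.467,-1],
)

```text
time: 5.15
position: [0.5289, -0.0547, 0.1456]
tool_rot: [3.033, 0.809, 0.006]
ft_force: [0.4, 1.5, -1.6]
grip_width: 0.007
grip_force: 1.1
```

```bash
python3 - <<'E'
from p import *
plan([pose(-60-min(1.2*k,9.6),.071,.025,.146) for k in range(1,9)])
E
```

```text
[-0.005, -0.002, 0.0, 0.0, 0.0, 0.02, -1.0, -0.01, 0.0, 0.0, 0.0, 0.0, 0.04, -1.0, -0.015, 0.001, 0.0, 0.0, 0.0, 0.06, -1.0, -0.02, 0.003, 0.0, 0.0, 0.0, 0.08, -1.0, -0.025, 0.004, 0.0, 0.0, 0.0, 0.1, -1.0, -0.03, 0.005, 0.0, 0.0, 0.0, 0.12, -1.0, -0.035, 0.006, 0.0, 0.0, 0.0, 0.14, -1.0, -0.04, 0.007, 0.0, 0.0, 0.0, 0.16, -1.0]
```

Request:
jog_arm(
  moves=[-0.005,-0.002,0,0,0,0.02,-1,-0.01,0,0,0,0,0.04,-1,-0.015,0.001,0,0,0,0.06,-1,-0.02,0.003,0,0,0,0.08,-1,-0.025,0.004,0,0,0,0.1,-1,-0.03,0.005,0,0,0,0.12,-1,-0.035,0.006,0,0,0,0.14,-1,-0.04,0.007,0,0,0,0.16,-1],
)

```text
time: 6.15
position: [0.5186, -0.0628, 0.145]
tool_rot: [3.09, 0.554, 0.002]
ft_force: [1.7, -0.0, 2.2]
grip_width: 0.006
grip_force: 1.1
```

```bash
python3 - <<'E'
from p import *
plan([pose(-69.6,.071,.025-.0008*k,.146) for k in range(1,9)])
E
```

```text
[-0.003, 0.0, 0.0, 0.0, 0.0, 0.0, -1.0, -0.006, 0.0, 0.0, 0.0, 0.0, 0.0, -1.0, -0.008, 0.0, 0.0, 0.0, 0.0, 0.0, -1.0, -0.011, 0.0, 0.0, 0.0, 0.0, 0.0, -1.0, -0.014, 0.0, 0.0, 0.0, 0.0, 0.0, -1.0, -0.016, 0.0, 0.0, 0.0, 0.0, 0.0, -1.0, -0.019, 0.0, 0.0, 0.0, 0.0, 0.0, -1.0, -0.022, 0.0, 0.0, 0.0, 0.0, 0.0, -1.0]
```

Request:
jog_arm(
  moves=[-0.003,0,0,0,0,0,-1,-0.006,0,0,0,0,0,-1,-0.008,0,0,0,0,0,-1,-0.011,0,0,0,0,0,-1,-0.014,0,0,0,0,0,-1,-0.016,0,0,0,0,0,-1,-0.019,0,0,0,0,0,-1,-0.022,0,0,0,0,0,-1],
)

```text
time: 7.15
position: [0.5169, -0.0636, 0.1453]
tool_rot: [3.089, 0.558, 0.018]
ft_force: [16.0, 1.1, -8.4]
grip_width: 0.004
grip_force: 7.8
```

```bash
python3 - <<'E'
from p import *
print(cur()[0]-ctrl.get_state()['position'],ctrl.get_state()['ft_force'])
plan([pose(-69.6,.071,.0184-.0006*k,.146) for k in range(1,9)])
E
```

```text
[-0.00486126 -0.00146171  0.00076484] [16.04412955  1.05298763 -8.40091193]
[-0.002, 0.0, 0.0, 0.0, 0.0, 0.0, -1.0, -0.004, 0.0, 0.0, 0.0, 0.0, 0.0, -1.0, -0.006, 0.0, 0.0, 0.0, 0.0, 0.0, -1.0, -0.008, 0.0, 0.0, 0.0, 0.0, 0.0, -1.0, -0.01, 0.0, 0.0, 0.0, 0.0, 0.0, -1.0, -0.012, 0.0, 0.0, 0.0, 0.0, 0.0, -1.0, -0.014, 0.0, 0.0, 0.0, 0.0, 0.0, -1.0, -0.016, 0.0, 0.0, 0.0, 0.0, 0.0, -1.0]
```

```bash
python3 - <<'E'
from p import *
pickle.dump(pose(-69.6,.071,.0184,.146),open('cmd.pkl','wb'))
c=cur();b=pose(-69.6,.071,.045,.146);u=pose(-69.6,.071,.045,.25)
plan(lerp(c,b,3)+lerp(b,u,5))
# then away to the far right and turn to start yaw for wing
a=pose(-69.6,.071,.045,.25);t=(np.array([.60,-.13,.25]),pose(-15,0,0,0)[1]);plan(lerp(a,t))
E
```

```text
[0.03, 0.0, 0.0, 0.0, 0.0, 0.0, -1.0, 0.059, 0.0, 0.0, 0.0, 0.0, 0.0, -1.0, 0.089, 0.0, 0.0, 0.0, 0.0, 0.0, -1.0, 0.089, 0.0, -0.069, 0.0, 0.0, 0.0, -1.0, 0.089, 0.0, -0.139, 0.0, 0.0, 0.0, -1.0, 0.089, 0.0, -0.208, 0.0, 0.0, 0.0, -1.0, 0.089, 0.0, -0.277, 0.0, 0.0, 0.0, -1.0, 0.089, 0.0, -0.347, 0.0, 0.0, 0.0, -1.0]
[0.014, 0.038, 0.0, 0.0, 0.0, -0.114, -1.0, 0.027, 0.076, 0.0, 0.0, 0.0, -0.227, -1.0, 0.041, 0.114, 0.0, 0.0, 0.0, -0.341, -1.0, 0.055, 0.152, 0.0, 0.0, 0.0, -0.455, -1.0, 0.069, 0.191, 0.0, 0.0, 0.0, -0.569, -1.0, 0.083, 0.229, 0.0, 0.0, 0.0, -0.683, -1.0, 0.097, 0.267, 0.0, 0.0, 0.0, -0.796, -1.0, 0.111, 0.305, 0.0, 0.0, 0.0, -0.91, -1.0]
```

Request:
jog_arm(
  moves=[0.03,0,0,0,0,0,-1,0.059,0,0,0,0,0,-1,0.089,0,0,0,0,0,-1,0.089,0,-0.069,0,0,0,-1,0.089,0,-0.139,0,0,0,-1,0.089,0,-0.208,0,0,0,-1,0.089,0,-0.277,0,0,0,-1,0.089,0,-0.347,0,0,0,-1],
)

```text
time: 8.15
position: [0.5371, -0.0554, 0.2495]
tool_rot: [3.09, 0.556, 0.0]
ft_force: [-0.5, 0.5, 0.1]
grip_width: 0.005
grip_force: 0.0
```

```bash
python3 - <<'E'
from p import *
a=pose(-69.6,.071,.045,.25);pickle.dump(a,open('cmd.pkl','wb'));t=(np.array([.49,-.15,.30]),pose(-15,0,0,0)[1]);plan(lerp(a,t))
E
```

```text
[-0.032, 0.03, -0.021, 0.0, 0.0, -0.114, -1.0, -0.064, 0.06, -0.042, 0.0, 0.0, -0.227, -1.0, -0.096, 0.09, -0.062, 0.0, 0.0, -0.341, -1.0, -0.128, 0.12, -0.083, 0.0, 0.0, -0.455, -1.0, -0.16, 0.15, -0.104, 0.0, 0.0, -0.569, -1.0, -0.192, 0.18, -0.125, 0.0, 0.0, -0.683, -1.0, -0.224, 0.21, -0.146, 0.0, 0.0, -0.796, -1.0, -0.256, 0.24, -0.167, 0.0, 0.0, -0.91, -1.0]
```

Request:
jog_arm(
  moves=[-0.032,0.03,-0.021,0,0,-0.114,-1,-0.064,0.06,-0.042,0,0,-0.227,-1,-0.096,0.09,-0.062,0,0,-0.341,-1,-0.128,0.12,-0.083,0,0,-0.455,-1,-0.16,0.15,-0.104,0,0,-0.569,-1,-0.192,0.18,-0.125,0,0,-0.683,-1,-0.224,0.21,-0.146,0,0,-0.796,-1,-0.256,0.24,-0.167,0,0,-0.91,-1],
)

```text
time: 9.15
position: [0.49, -0.1499, 0.2993]
tool_rot: [2.487, 1.916, -0.001]
ft_force: [0.7, -0.3, 0.4]
grip_width: 0.006
grip_force: 0.0
```

```bash
python3 - <<'E'
from p import *
w=grab('wrist','w2.png');pickle.dump(w,open('w2.pkl','wb'));print(ctrl.get_state()['position'],proj(w,[[*CEN,.192]]))
E
```

```text
[ 0.48952742 -0.15208557  0.30012956] [[184.86774242  23.98387276]]
```

View pics/w2.png

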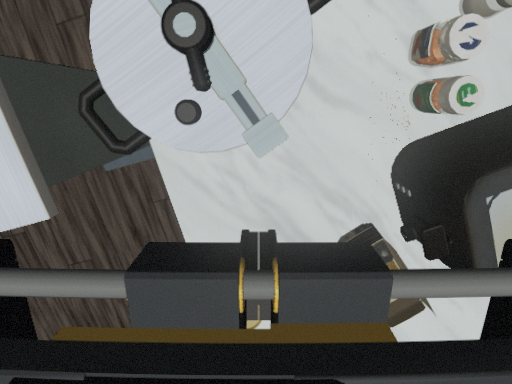

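The bar now disappears under the lug, whose claw is at about (265,136), and the hub sits at (185,25) as predicted. The wing tip is at (203,86).

```bash
python3 - <<'E'
from p import *
w=pickle.load(open('w2.pkl','rb'))
h=onplane(w,[(185,25)],.192)[0][:2];print('hub',h)
A=lambda uv,z:[(np.degrees(np.arctan2(*(q[:2]-h)[::-1])).round(1),np.hypot(*(q[:2]-h)).round(4)) for q in onplane(w,uv,z)]
print('slot',A([(235,92),(258,125)],.154),'lug corners',A([(243,135),(276,114),(288,134),(260,157)],.164),'edges',A([(227,100),(246,79),(247,125),(268,112)],.154),'wing',A([(203,85)],.1905))
g=cv2.resize(w['pixels'][:170,130:310,::-1],None,fx=3.3,fy=3.3,interpolation=cv2.INTER_CUBIC);cv2.imwrite('pics/w2c.png',g)
E
```

```text
hub [ 0.46987754 -0.00571401]
slot [(np.float64(-69.2), np.float64(0.0599)), (np.float64(-69.3), np.float64(0.0963))] lug corners [(np.float64(-78.9), np.float64(0.0964)), (np.float64(-58.1), np.float64(0.0991)), (np.float64(-60.7), np.float64(0.1196)), (np.float64(-76.5), np.float64(0.1216))] edges [(np.float64(-78.7), np.float64(0.0621)), (np.float64(-54.5), np.float64(0.0586)), (np.float64(-74.7), np.float64(0.0907)), (np.float64(-60.4), np.float64(0.0932))] wing [(np.float64(-89.9), np.float64(0.0457))]
```

View pics/w2c.png

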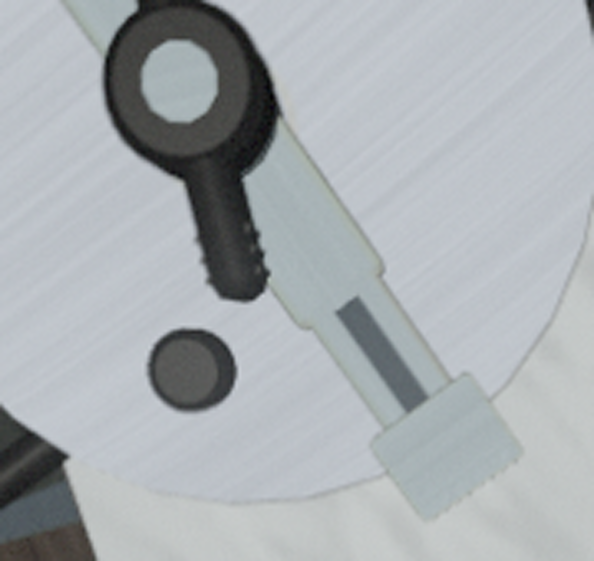

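The bar is at -69.3° and the lug's middle is at -68.6°, so it is home within measuring error. The wings are at ±90°. Next I'll push the +y wing from the robot side.

```bash
python3 - <<'E'
from p import *
t=pose(90,.038,.036,.28);m=((cur()[0]+t[0])/2,pose(0,0,0,0,37.5)[1]);m[0][2]=.29
plan(lerp(cur(),m))
plan(lerp(cur(),t,6)+lerp(t,pose(90,.038,.036,.176),2))
plan([pose(90,.038,.03,.176),pose(90,.038,.024,.176)]+[pose(90-3*k,.038,.019,.176) for k in range(1,7)])
E
```

```text
[0.034, -0.021, 0.004, 0.0, 0.0, -0.109, -1.0, 0.068, -0.042, 0.008, 0.0, 0.0, -0.219, -1.0, 0.101, -0.063, 0.013, 0.0, 0.0, -0.328, -1.0, 0.135, -0.085, 0.017, 0.0, 0.0, -0.438, -1.0, 0.169, -0.106, 0.021, 0.0, 0.0, -0.547, -1.0, 0.203, -0.127, 0.025, 0.0, 0.0, -0.656, -1.0, 0.237, -0.148, 0.029, 0.0, 0.0, -0.766, -1.0, 0.271, -0.169, 0.034, 0.0, 0.0, -0.875, -1.0]
[0.05, 0.019, 0.005, 0.0, 0.0, -0.146, -1.0, 0.1, 0.037, 0.011, 0.0, 0.0, -0.292, -1.0, 0.149, 0.056, 0.016, 0.0, 0.0, -0.438, -1.0, 0.199, 0.074, 0.022, 0.0, 0.0, -0.583, -1.0, 0.249, 0.093, 0.027, 0.0, 0.0, -0.729, -1.0, 0.299, 0.111, 0.033, 0.0, 0.0, -0.875, -1.0, 0.299, 0.111, 0.206, 0.0, 0.0, -0.875, -1.0, 0.299, 0.111, 0.38, 0.0, 0.0, -0.875, -1.0]
[-0.02, 0.0, 0.0, 0.0, 0.0, 0.0, -1.0, -0.04, 0.0, 0.0, 0.0, 0.0, 0.0, -1.0, -0.064, 0.003, 0.0, 0.0, 0.0, 0.05, -1.0, -0.071, 0.006, 0.0, 0.0, 0.0, 0.1, -1.0, -0.078, 0.008, 0.0, 0.0, 0.0, 0.15, -1.0, -0.085, 0.01, 0.0, 0.0, 0.0, 0.2, -1.0, -0.092, 0.012, 0.0, 0.0, 0.0, 0.25, -1.0, -0.099, 0.013, 0.0, 0.0, 0.0, 0.3, -1.0]
```

Request:
jog_arm(
  moves=[0.034,-0.021,0.004,0,0,-0.109,-1,0.068,-0.042,0.008,0,0,-0.219,-1,0.101,-0.063,0.013,0,0,-0.328,-1,0.135,-0.085,0.017,0,0,-0.438,-1,0.169,-0.106,0.021,0,0,-0.547,-1,0.203,-0.127,0.025,0,0,-0.656,-1,0.237,-0.148,0.029,0,0,-0.766,-1,0.271,-0.169,0.034,0,0,-0.875,-1],
)

```text
time: 10.2
position: [0.4623, -0.0571, 0.2885]
tool_rot: [1.386, 2.817, -0.002]
ft_force: [-0.4, 0.4, -0.5]
grip_width: 0.007
grip_force: 0.0
```

Request:
jog_arm(
  moves=[0.05,0.019,0.005,0,0,-0.146,-1,0.1,0.037,0.011,0,0,-0.292,-1,0.149,0.056,0.016,0,0,-0.438,-1,0.199,0.074,0.022,0,0,-0.583,-1,0.249,0.093,0.027,0,0,-0.729,-1,0.299,0.111,0.033,0,0,-0.875,-1,0.299,0.111,0.206,0,0,-0.875,-1,0.299,0.111,0.38,0,0,-0.875,-1],
)

```text
time: 11.2
position: [0.4349, 0.0338, 0.1737]
tool_rot: [0.002, 3.138, -0.005]
ft_force: [0.5, 0.5, 0.1]
grip_width: 0.003
grip_force: 0.0
```

Request:
jog_arm(
  moves=[-0.02,0,0,0,0,0,-1,-0.04,0,0,0,0,0,-1,-0.064,0.003,0,0,0,0.05,-1,-0.071,0.006,0,0,0,0.1,-1,-0.078,0.008,0,0,0,0.15,-1,-0.085,0.01,0,0,0,0.2,-1,-0.092,0.012,0,0,0,0.25,-1,-0.099,0.013,0,0,0,0.3,-1],
)

```text
time: 12.2
position: [0.4655, 0.0369, 0.1773]
tool_rot: [0.495, 3.098, -0.004]
ft_force: [-4.1, -0.0, 1.3]
grip_width: 0.004
grip_force: 1.3
```

```bash
python3 - <<'E'
from p import *
print(cur()[0]-ctrl.get_state()['position'])
plan([pose(72-4*k,.038,.019,.176) for k in range(1,9)])
plan([pose(40-2.5*k,.038,.019,.176) for k in range(1,9)])
E
```

```text
[-1.88716044e-03 -4.30968004e-05 -1.35164949e-03]
[-0.009, 0.005, 0.0, 0.0, 0.0, 0.067, -1.0, -0.018, 0.008, 0.0, 0.0, 0.0, 0.133, -1.0, -0.028, 0.011, 0.0, 0.0, 0.0, 0.2, -1.0, -0.037, 0.013, 0.0, 0.0, 0.0, 0.267, -1.0, -0.047, 0.015, 0.0, 0.0, 0.0, 0.333, -1.0, -0.057, 0.015, 0.0, 0.0, 0.0, 0.4, -1.0, -0.067, 0.015, 0.0, 0.0, 0.0, 0.467, -1.0, -0.077, 0.015, 0.0, 0.0, 0.0, 0.533, -1.0]
[-0.005, 0.002, 0.0, 0.0, 0.0, 0.042, -1.0, -0.011, 0.005, 0.0, 0.0, 0.0, 0.084, -1.0, -0.017, 0.007, 0.0, 0.0, 0.0, 0.125, -1.0, -0.023, 0.009, 0.0, 0.0, 0.0, 0.167, -1.0, -0.029, 0.01, 0.0, 0.0, 0.0, 0.209, -1.0, -0.035, 0.012, 0.0, 0.0, 0.0, 0.25, -1.0, -0.041, 0.013, 0.0, 0.0, 0.0, 0.292, -1.0, -0.047, 0.014, 0.0, 0.0, 0.0, 0.334, -1.0]
```

Request:
jog_arm(
  moves=[-0.009,0.005,0,0,0,0.067,-1,-0.018,0.008,0,0,0,0.133,-1,-0.028,0.011,0,0,0,0.2,-1,-0.037,0.013,0,0,0,0.267,-1,-0.047,0.015,0,0,0,0.333,-1,-0.057,0.015,0,0,0,0.4,-1,-0.067,0.015,0,0,0,0.467,-1,-0.077,0.015,0,0,0,0.533,-1],
)

```text
time: 13.2
position: [0.489, 0.0344, 0.1772]
tool_rot: [1.33, 2.841, -0.0]
ft_force: [-1.4, 1.0, 0.2]
grip_width: 0.009
grip_force: 1.0
```

Request:
jog_arm(
  moves=[-0.005,0.002,0,0,0,0.042,-1,-0.011,0.005,0,0,0,0.084,-1,-0.017,0.007,0,0,0,0.125,-1,-0.023,0.009,0,0,0,0.167,-1,-0.029,0.01,0,0,0,0.209,-1,-0.035,0.012,0,0,0,0.25,-1,-0.041,0.013,0,0,0,0.292,-1,-0.047,0.014,0,0,0,0.334,-1],
)

```text
time: 14.2
position: [0.5013, 0.0266, 0.1772]
tool_rot: [1.803, 2.567, 0.002]
ft_force: [-1.7, -0.5, -0.4]
grip_width: 0.003
grip_force: 0.9
```

```bash
cat > chk.py <<'E'
from p import *
def chk():
    s=ctrl.get_state();q=s['position'][:2]-CEN;a=cur()[1][:2,1];n=np.array([-a[1],a[0]])
    print('ang',np.degrees(np.arctan2(a[1],a[0])).round(1),'meas r,off',(q@a).round(4),(q@n).round(4),'push N',(s['ft_force'][:2]@n).round(2),'rad N',(s['ft_force'][:2]@a).round(2),s['time'])
E
python3 - <<'E'
from chk import *
chk()
plan([pose(20-1*k,.038,.019,.176) for k in range(1,9)])
E
```

```text
ang 20.0 meas r,off 0.0402 0.019 push N 0.1 rad N -1.79 14.2
[-0.002, 0.001, 0.0, 0.0, 0.0, 0.016, -1.0, -0.005, 0.002, 0.0, 0.0, 0.0, 0.033, -1.0, -0.007, 0.003, 0.0, 0.0, 0.0, 0.05, -1.0, -0.009, 0.004, 0.0, 0.0, 0.0, 0.066, -1.0, -0.011, 0.005, 0.0, 0.0, 0.0, 0.083, -1.0, -0.014, 0.006, 0.0, 0.0, 0.0, 0.1, -1.0, -0.016, 0.007, 0.0, 0.0, 0.0, 0.116, -1.0, -0.018, 0.007, 0.0, 0.0, 0.0, 0.133, -1.0]
```

Request:
jog_arm(
  moves=[-0.002,0.001,0,0,0,0.016,-1,-0.005,0.002,0,0,0,0.033,-1,-0.007,0.003,0,0,0,0.05,-1,-0.009,0.004,0,0,0,0.066,-1,-0.011,0.005,0,0,0,0.083,-1,-0.014,0.006,0,0,0,0.1,-1,-0.016,0.007,0,0,0,0.116,-1,-0.018,0.007,0,0,0,0.133,-1],
)

```text
time: 15.2
position: [0.5038, 0.0218, 0.1747]
tool_rot: [1.976, 2.438, -0.0]
ft_force: [1.4, 2.4, 0.8]
grip_width: 0.003
grip_force: 1.1
```

```bash
python3 - <<'E'
from chk import *
chk()
plan([pose(12-1*k,.038,.019,.176) for k in range(1,9)])
E
```

```text
ang 12.0 meas r,off 0.0387 0.0192 push N 2.06 rad N 1.88 15.2
[-0.003, 0.001, 0.0, 0.0, 0.0, 0.017, -1.0, -0.005, 0.003, 0.0, 0.0, 0.0, 0.033, -1.0, -0.007, 0.004, 0.0, 0.0, 0.0, 0.05, -1.0, -0.009, 0.004, 0.0, 0.0, 0.0, 0.067, -1.0, -0.012, 0.005, 0.0, 0.0, 0.0, 0.083, -1.0, -0.014, 0.006, 0.0, 0.0, 0.0, 0.1, -1.0, -0.016, 0.007, 0.0, 0.0, 0.0, 0.117, -1.0, -0.019, 0.008, 0.0, 0.0, 0.0, 0.133, -1.0]
```

Request:
jog_arm(
  moves=[-0.003,0.001,0,0,0,0.017,-1,-0.005,0.003,0,0,0,0.033,-1,-0.007,0.004,0,0,0,0.05,-1,-0.009,0.004,0,0,0,0.067,-1,-0.012,0.005,0,0,0,0.083,-1,-0.014,0.006,0,0,0,0.1,-1,-0.016,0.007,0,0,0,0.117,-1,-0.019,0.008,0,0,0,0.133,-1],
)

```text
time: 16.2
position: [0.5067, 0.0181, 0.1746]
tool_rot: [2.142, 2.297, 0.0]
ft_force: [-0.9, 6.1, 0.7]
grip_width: 0.008
grip_force: 3.3
```

```bash
python3 - <<'E'
from chk import *
chk()
plan([pose(4-1*k,.038,.019,.176) for k in range(1,9)])
E
```

```text
ang 4.0 meas r,off 0.0382 0.0205 push N 6.11 rad N -0.49 16.2
[-0.002, 0.001, 0.0, 0.0, 0.0, 0.017, -1.0, -0.004, 0.002, 0.0, 0.0, 0.0, 0.034, -1.0, -0.006, 0.003, 0.0, 0.0, 0.0, 0.05, -1.0, -0.009, 0.004, 0.0, 0.0, 0.0, 0.067, -1.0, -0.011, 0.005, 0.0, 0.0, 0.0, 0.084, -1.0, -0.013, 0.006, 0.0, 0.0, 0.0, 0.1, -1.0, -0.015, 0.007, 0.0, 0.0, 0.0, 0.117, -1.0, -0.018, 0.007, 0.0, 0.0, 0.0, 0.134, -1.0]
```

Request:
jog_arm(
  moves=[-0.002,0.001,0,0,0,0.017,-1,-0.004,0.002,0,0,0,0.034,-1,-0.006,0.003,0,0,0,0.05,-1,-0.009,0.004,0,0,0,0.067,-1,-0.011,0.005,0,0,0,0.084,-1,-0.013,0.006,0,0,0,0.1,-1,-0.015,0.007,0,0,0,0.117,-1,-0.018,0.007,0,0,0,0.134,-1],
)

```text
time: 17.2
position: [0.5094, 0.0139, 0.1747]
tool_rot: [2.297, 2.142, 0.002]
ft_force: [-0.4, 6.9, -0.2]
grip_width: 0.004
grip_force: 3.7
```

```bash
python3 - <<'E'
from chk import *
chk()
plan([pose(-4-1*k,.038,.019,.176) for k in range(1,9)])
E
```

```text
ang -4.0 meas r,off 0.0379 0.0216 push N 6.83 rad N -0.88 17.2
[-0.002, 0.002, 0.0, 0.0, 0.0, 0.016, -1.0, -0.004, 0.003, 0.0, 0.0, 0.0, 0.033, -1.0, -0.006, 0.004, 0.0, 0.0, 0.0, 0.05, -1.0, -0.009, 0.005, 0.0, 0.0, 0.0, 0.066, -1.0, -0.011, 0.005, 0.0, 0.0, 0.0, 0.083, -1.0, -0.013, 0.006, 0.0, 0.0, 0.0, 0.1, -1.0, -0.016, 0.007, 0.0, 0.0, 0.0, 0.116, -1.0, -0.018, 0.008, 0.0, 0.0, 0.0, 0.133, -1.0]
```

Request:
jog_arm(
  moves=[-0.002,0.002,0,0,0,0.016,-1,-0.004,0.003,0,0,0,0.033,-1,-0.006,0.004,0,0,0,0.05,-1,-0.009,0.005,0,0,0,0.066,-1,-0.011,0.005,0,0,0,0.083,-1,-0.013,0.006,0,0,0,0.1,-1,-0.016,0.007,0,0,0,0.116,-1,-0.018,0.008,0,0,0,0.133,-1],
)

```text
time: 18.2
position: [0.5116, 0.0083, 0.1747]
tool_rot: [2.44, 1.977, 0.003]
ft_force: [-0.0, 7.0, 0.0]
grip_width: 0.001
grip_force: 3.6
```

```bash
python3 - <<'E'
from chk import *
chk()
E
```

```text
ang -12.0 meas r,off 0.0379 0.0216 push N 6.83 rad N -1.5 18.2
```

```bash
python3 - <<'E'
from p import *
c=pose(-12,.038,.019,.176);b=pose(-12,.038,.042,.176);u=pose(-12,.038,.042,.30)
pickle.dump(c,open('cmd.pkl','wb'));plan(lerp(c,b,4)+lerp(b,u,4))
t=(np.array([.49,-.15,.30]),pose(0,0,0,0,-15)[1]);plan(lerp(cur(),t))
E
```

```text
[0.019, 0.0, 0.0, 0.0, 0.0, 0.0, -1.0, 0.038, 0.0, 0.0, 0.0, 0.0, 0.0, -1.0, 0.057, 0.0, 0.0, 0.0, 0.0, 0.0, -1.0, 0.077, 0.0, 0.0, 0.0, 0.0, 0.0, -1.0, 0.077, 0.0, -0.103, 0.0, 0.0, 0.0, -1.0, 0.077, 0.0, -0.207, 0.0, 0.0, 0.0, -1.0, 0.077, 0.0, -0.31, 0.0, 0.0, 0.0, -1.0, 0.077, 0.0, -0.413, 0.0, 0.0, 0.0, -1.0]
[-0.075, 0.005, 0.0, 0.0, 0.0, 0.006, -1.0, -0.15, 0.01, 0.0, 0.0, 0.0, 0.012, -1.0, -0.225, 0.015, 0.0, 0.0, 0.0, 0.019, -1.0, -0.3, 0.02, 0.0, 0.0, 0.0, 0.025, -1.0, -0.375, 0.024, 0.0, 0.0, 0.0, 0.031, -1.0, -0.449, 0.029, 0.0, 0.0, 0.0, 0.037, -1.0, -0.524, 0.034, 0.0, 0.0, 0.0, 0.044, -1.0, -0.599, 0.039, 0.0, 0.0, 0.0, 0.05, -1.0]
```

Request:
jog_arm(
  moves=[0.019,0,0,0,0,0,-1,0.038,0,0,0,0,0,-1,0.057,0,0,0,0,0,-1,0.077,0,0,0,0,0,-1,0.077,0,-0.103,0,0,0,-1,0.077,0,-0.207,0,0,0,-1,0.077,0,-0.31,0,0,0,-1,0.077,0,-0.413,0,0,0,-1],
)

```text
time: 19.2
position: [0.5162, 0.0288, 0.2997]
tool_rot: [2.439, 1.975, -0.0]
ft_force: [1.2, 0.6, 0.6]
grip_width: 0.0
grip_force: 0.0
```

Request:
jog_arm(
  moves=[-0.075,0.005,0,0,0,0.006,-1,-0.15,0.01,0,0,0,0.012,-1,-0.225,0.015,0,0,0,0.019,-1,-0.3,0.02,0,0,0,0.025,-1,-0.375,0.024,0,0,0,0.031,-1,-0.449,0.029,0,0,0,0.037,-1,-0.524,0.034,0,0,0,0.044,-1,-0.599,0.039,0,0,0,0.05,-1],
)

```text
time: 20.2
position: [0.4901, -0.1508, 0.299]
tool_rot: [2.49, 1.91, 0.0]
ft_force: [-0.1, -0.6, 0.2]
grip_width: 0.004
grip_force: 0.0
```

```bash
python3 - <<'E'
from p import *
w=grab('wrist','w3.png');pickle.dump(w,open('w3.pkl','wb'))
cv2.imwrite('pics/w3c.png',cv2.resize(w['pixels'][:170,130:310,::-1],None,fx=3.3,fy=3.3,interpolation=cv2.INTER_CUBIC))
E
```

```text
(no output)
```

View pics/w3c.png

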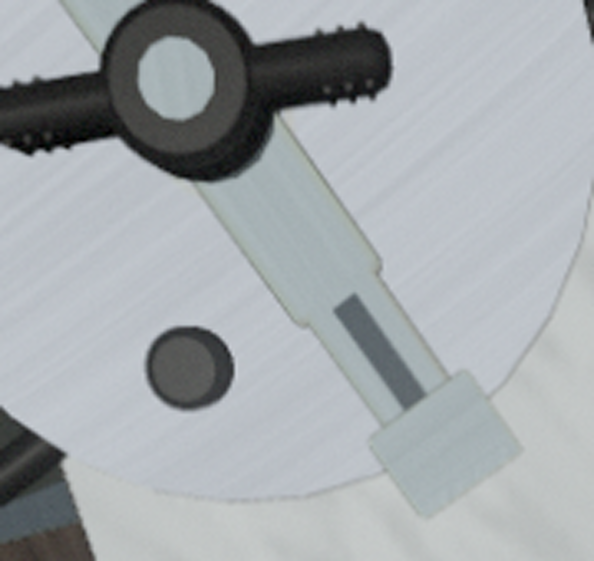

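The wings have turned about 99° and now lie roughly level at (380,60) in the crop. The bar is still seated under the lug at (445,445), and the push force levelled off at 6.8 N over the last 8°, which is the clutch slipping. I'll hand the job in.

```bash
python3 -c "
from bench import ctrl
print(ctrl.close_job())"
```

```text
the job is handed in; nothing more can be done
None
```

I handed the job in at about 20 s: the bar was pushed home under both lugs first, then the thumbscrew was tightened until the clutch slipped, an estimated 0.15–0.3 rad judged from the push force levelling off rather than from seeing the collar stay still.

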